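Clamp a glazed papyrus mount in the imaging jig

ROBOT

A 6-joint arm with a two-finger parallel gripper is mounted at the origin on the work surface. World frame = base frame: x ahead of the robot, y to its left, z up, the work surface at z = 0. Lengths are in mm, angles in rad, forces in N, time in s.
With the tool pointing down it reaches from about 300 to 775 mm from the base axis. Payload 14.6 kg.
Tool frame: the origin (TCP) lies midway between the tips of the shut fingers; the grasp point (between the pads) lies 19 mm behind it (manip.grip_point_offset is the distance from the TCP to the grasp point, in mm); x points along the fingers, z is the direction in which the jaws open and shut, and the axes are right-handed (so a half turn about x gives the same grasp; the last joint's range is limited). The gripper opens to 94 mm and grips with 3 to 60 N. Pads are 16 mm wide; open, the fingers measure 119 mm over their backs; the gripper's body (75 mm by 177 mm) begins 78 mm behind the grasp point.
Start: joints at [-1.25, 0.3, 1.521, -0, 1.321, -0.067], TCP at [207.976, -509.151, 205.446] pointing down, gripper open.
Joint ranges: [-3.03, 3.03], [-0.79, 2.21], [0.23, 2.52], [-1.04, 4.18], [0, 3.07], [-2.55, 2.55]. Speed limits (rad/s): [2.22, 2.22, 2.57, 3.14, 3.14, 3.14].

INTERFACE

Orientations are given as [roll, pitch, yaw] about the fixed x, y, z axes, in that order (R = Rz(yaw) Ry(pitch) Rx(roll)).
In Python, from cell import manip, camera, calibration, order gives the robot as it stands.
- The arm moves only by the tool jog_arm, never from a script. Its arguments are lists of equal length, an entry for each row: "turn": the turn, a rotation vector about the tool's x, y, z in degrees, a list of three; "dp": the shift along the tool's x, y, z in cm, a list of three; "gripper": the closure, from 0 (fully open) to 1 (shut). In form: {"turn": [[ax, ay, az], ...], "dp": [[tx, ty, tz], ...], "gripper": [gripper, ...]}. A call has 1 to 8 rows; each row shifts and turns the pose as measured when the row begins, along the tool's axes as they then stand; what a row does not reach is not made up. A row lasts 1/8 s, in which the tool goes at most 62.5 mm and 10.7 degrees, less where a joint would pass 70% of its speed; a pose out of reach is approached as far as the arm can. A call is refused whole if a number of a shift passes 6.25 or a number of a turn 10.7, either way. A call with a gripper value outside its range is refused whole. The fingers move at their own pace and stop on an object; "grip_force" is the grip in N (left out, the last holds). Time passes only in rows, so rows that do not move let the fingers close. It gives the time, the measured TCP pose, the force and the opening at its end, in the units of the state.
- manip.read_state(): the state, without advancing time (a new reading comes with each control period).
- camera(name): name is "side" or "top"; returns (picture, depth): 420x560x3 uint8, red, green, blue; 420x560 float32, mm along the optical axis (not along the pixel's ray), 0 where there is no reading.
- calibration(name): a dict with "K" (3x3 intrinsics, pixels), "distortion" ([k1, k2, p1, p2, k3] as OpenCV has them; the pictures are not rectified), "world_from_camera" (4x4, takes a point from camera to world coordinates). Camera axes: x right, y down, z forward; pixel columns grow to the right and rows downward; lengths in mm; the calibration is good to about 2 mm. A picture is of the moment at which its call begins. calibration takes no time and is no camera call.
- order.sign_off(): hands the job in, once; it reports no verdict.
The state is a dict: "clock": time; "joints": joint angles; "qd": joint speeds; "effort": joint torques, N m; "eef_pos": TCP position; "eef_rot": TCP orientation; "wrist_force": force on the tool from outside, world axes, zero at the start; "moment": the same for the moment, N m; "finger_gap": finger opening in mm.
Only numpy, scipy, OpenCV 4.12 (cv2) and the standard library are available. Lean on these libraries where they do the work, as an engineer would, in place of code of your own. Each camera call takes 0.05 s, during which the arm holds its last target.

TASK

Push the glazed papyrus frame along the jig board with a fingertip until it is fully home against both end stops, then push the clamp by its handle, not its arm, down past its dead point until it snaps into lock and its rubber foot holds the frame. Only push: nothing is to be lifted, and the other things on the desk and jig stay where they are.

Things in the scene. Friction and masses are not known exactly. Their poses are not given: they have to be found in the camera images.
- jig: imaging jig, fixed to the desk: white board 440 x 230 x 12 mm. Origin on the desk surface, z up; in its own frame the board reaches x = -225 to +215, y = -115 to +115 mm, top at z = 12 mm. +x is the way the frame is pushed home. Two aluminium guide rails, 10 mm wide and 10 mm high above the board, run along x from -130 to +55 mm at y = -77 and +77 mm (centre lines)
- jig_stop (a point): point on the plane of the end stops' faces, midway between them, at (55, 0, 20) mm in the jig's frame; axes as the jig's. The two end stops are aluminium blocks 14 mm thick, 30 mm wide, 18 mm high above the board, centred at y = -45 and +45 mm
- frame: loose glazed mount with brown papyrus scraps: wooden frame 170 (x, along the rails) x 140 (y) x 16 mm thick, bars 24 mm wide, glass 3 mm below their top; 0.35 to 0.7 kg. It lies flat on the board between the rails (2 mm play each side), 30 to 60 mm short of the end stops. Origin at the centre of its underside, x points at the stops
- frame_lead (a point): middle of the frame's leading edge face (toward the stops), half way up its thickness. Fully home, it lies at point jig_stop
- frame_back (a point): middle of the frame's trailing edge face (away from the stops), half way up: the place to push. 170 mm behind frame_lead
- handle (a joint): angle of the clamp's handle, rad. 0 = open, sloping up and away from the frame at 50 degrees above level; grows as it is pushed down; 0.85 = locked at its end stop, nearly level. Dead point about 0.45: before it a spring throws the handle back to 0, past it the spring snaps it to 0.85, where it stays. Takes 4 to 8 N on the grip
- handle_pivot (a point): pivot of the clamp handle, at (85, 0, 57) mm in the jig's frame, its axis along the jig's y; axes as the jig's. The steel over-centre hold-down clamp stands behind the stops on the centre line: x = 61 to 141 mm, 46 mm wide at its foot, 30 mm wide above, cheeks 50 mm above the board.
- handle_end (a point): centre of the handle's free end, 120 mm from the pivot along the jig's +x; x outward along the handle, z out of its upper face. Black rubber grip 22 mm wide, 15 mm thick, from 45 to 120 mm from the pivot. Open, the end is 92 mm above the pivot and 77 mm beyond it
- handle_press (a point): point on the middle line of the grip's upper face, 85 mm from the pivot; moves with the handle. A fingertip that goes straight down 55 to 70 mm beyond the pivot stays on the grip all the way; locked, the grip's upper face is 65 mm above the desk there
- hold_arm: the clamp's hold-down arm, two steel bars 50 mm long on the handle's pivot axis (its origin), reaching over the frame's leading edge; it follows the handle and carries the rubber foot. Not to be pushed itself
- foot: rubber foot 18 mm wide on a sprung steel spindle at the end of the clamp's hold-down arm; origin at the centre of its lower face, z along the spindle. Open, it is raised about 40 mm above the frame and does not hinder the frame; locked, it presses with about 3 N on the leading bar of the frame, 12 mm behind the frame's leading edge
- loupe: black stand loupe, a waisted cylinder 36 mm wide, 38 mm tall, standing on the jig board beside the clamp handle; origin at the centre of its underside
- clip: steel binder clip 30 x 14 x 20 mm, standing on the jig board on the other side of the clamp handle; origin under its centre
- microscope: hand-held digital microscope standing on its nose: clear ring 68 mm wide, olive body 40 mm wide, 146 mm tall in all; on the desk, clear of the jig; origin at the centre of its underside
- weight: steel weight 44 mm wide with a small knob on top, 56 mm tall, on the desk, clear of the jig; origin at the centre of its underside
- brush: flat brush lying on the desk to the robot's left, clear of the jig; origin under its middle
- eraser: white eraser 50 x 22 x 13 mm lying on the desk; origin under its middle

How it is judged (in metres and radians):
On the way, in this order (a step that is already met when the one before it is completed fails the run):
1. the frame is home against the end stops while the clamp is still open (x of frame_lead in the frame of jig_stop between -0.0035 and 0.0035 m and z of frame_lead in the frame of jig_stop below 0.003 m and angle between frame's own z axis and vertical below 0.03 rad and value of joint handle below 0.3 rad), for 0.2 s.
2. the handle has snapped past its dead point into lock (value of joint handle above 0.8 rad), for 0.2 s.
At the end, for the whole second after the job is handed in: The middle of the frame's leading edge is within 3.5 mm of the end stops, the frame lies flat on the board and still, the handle is locked (above 0.8 rad) and the rubber foot presses on the frame with more than 0.8 N (x of frame_lead in the frame of jig_stop between -0.0035 and 0.0035 m and z of frame_lead in the frame of jig_stop below 0.003 m and angle between frame's own z axis and vertical below 0.03 rad and value of joint handle above 0.8 rad and contact force between foot and frame above 0.8 N and linear speed of frame below 0.01 m/s); the robot touches nothing.
It fails at once if the frame is lifted or tipped off the jig board (5 mm or 0.08 rad) (z of frame in the frame of jig above 0.017 m or angle between frame's own z axis and vertical above 0.08 rad).
It fails at once if the clamp is locked while the frame is not home (value of joint handle above 0.7 rad and not (x of frame_lead in the frame of jig_stop between -0.0035 and 0.0035 m)).
It fails at once if the fingers push the hold-down arm instead of the handle (over 5 N) (contact force between the fingers and hold_arm above 5 N).
It fails at once if one of the other things is lifted or displaced by more than 20 mm (distance of any of loupe, clip, microscope, weight, brush, eraser from where it was at the start of the episode above 0.02 m).
It fails at once if the microscope, weight or loupe is tipped (angle between any of microscope, weight, loupe's own z axis and vertical above 0.3 rad).
It also fails if it takes over 42 s, if anything falls off the work surface, if the arm or the gripper's body presses on something with over 40 N, if the wrist force passes 120 N, or if a joint passes its speed limit or range.

## Working session

There is one attempt and no reset: what is moved stays moved. The work goes in short steps, Python scripts to look and compute and a tool call to move; the robot and the scene stay as the last step left them, time stands still between calls to the robot, and variables do not carry over. Pictures are saved under pics/ and viewed, and the job is handed in when it is done.

Besides the shell and the picture viewer there is one more tool, called after "Call:" as name(argument=value, ...) on one line, values as JSON. jog_arm: Moves the arm, as the interface text tells. Its arguments: {"type":"object","properties":{"turn":{"type":"array","items":{"type":"array","items":{"type":"number"}}},"dp":{"type":"array","items":{"type":"array","items":{"type":"number"}}},"gripper":{"type":"array","items":{"type":"number"}},"grip_force":{"type":"number"}},"required":["turn","dp","gripper"]}

```bash
mkdir -p pics; python3 - <<'E'
from cell import manip,camera,calibration
import cv2,numpy as np
for n in("top","side"):
    p,d=camera(n); cv2.imwrite(f"pics/{n}0.png",p[:,:,::-1]); np.savez(f"{n}0.npz",p=p,d=d)
    c=calibration(n); print(n,c["K"],c["distortion"],np.round(c["world_from_camera"],3))
print(manip.read_state())
E
```

```text
top [[391.85594302   0.         284.44949554]
 [  0.         391.85594302 208.40589976]
 [  0.           0.           1.        ]] [-0.05349237  0.          0.          0.          0.        ] [[ 1.30000e-02 -9.89000e-01  1.50000e-01  3.99658e+02]
 [-1.00000e+00 -9.00000e-03  2.50000e-02 -1.98510e+01]
 [-2.30000e-02 -1.50000e-01 -9.88000e-01  9.92592e+02]
 [ 0.00000e+00  0.00000e+00  0.00000e+00  1.00000e+00]]
side [[497.78860095   0.         282.08318749]
 [  0.         497.78860095 203.69519808]
 [  0.           0.           1.        ]] [-0.09157925  0.          0.          0.          0.        ] [[-9.930000e-01 -5.300000e-02  1.010000e-01  3.657690e+02]
 [-1.130000e-01  5.800000e-01 -8.070000e-01  1.020554e+03]
 [-1.600000e-02 -8.130000e-01 -5.820000e-01  8.620700e+02]
 [ 0.000000e+00  0.000000e+00  0.000000e+00  1.000000e+00]]
{'clock': 0.1, 'joints': array([-1.24958454e+00,  3.00440051e-01,  1.52152120e+00, -1.05012120e-05,
        1.32071140e+00, -6.66046013e-02]), 'qd': array([-1.41090750e-03, -1.12350617e-03, -2.25339659e-03,  1.10326161e-03,
       -1.64871034e-03, -2.33855090e-05]), 'effort': array([ 7.22872355e-04, -5.32644939e+01, -3.53285444e+01,  7.08612800e-02,
        2.34605034e-02, -7.09944948e-05]), 'eef_pos': array([ 207.90853874, -508.92953933,  204.92869539]), 'eef_rot': array([3.08440604, 1.56971628, 1.90142871]), 'wrist_force': array([-0.15639401,  0.82088925, -0.703325  ]), 'moment': array([ 0.04055498, -0.00695233,  0.01600895]), 'finger_gap': 94.26073471834108}
```

View pics/top0.png

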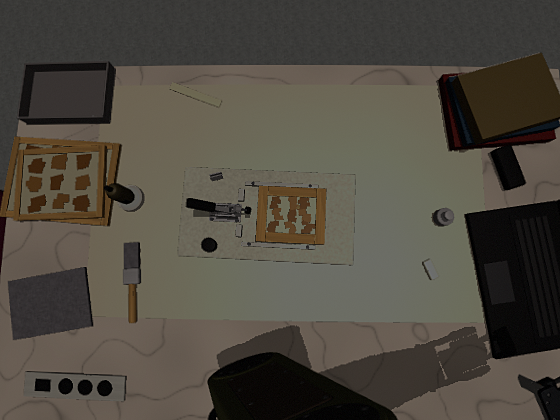

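View pics/side0.png

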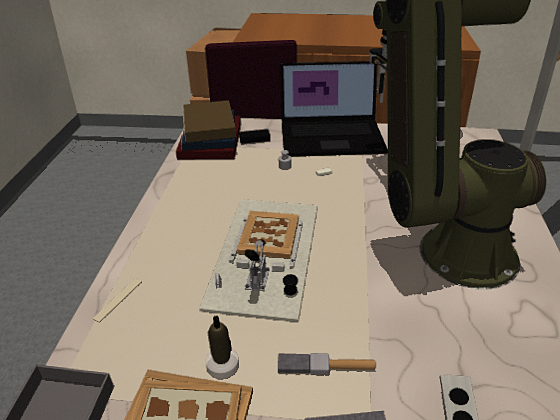

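The top view shows the board at px (180–355, 167–264). The frame is the wooden square at (257–325, 187–244), and the clamp handle points left, toward world +y, at about (187–225, 205). The loupe is at (209, 244) and the clip at (216, 176). Next I measure the board and frame.

```bash
cat > h.py <<'E'
import cv2,numpy as np
from cell import calibration
def cast(n,uv,z):
    c=calibration(n);T=np.array(c["world_from_camera"])
    q=cv2.undistortPoints(np.array(uv,float).reshape(-1,1,2),np.array(c["K"]),np.array(c["distortion"]))[:,0]
    r=np.c_[q,np.ones(len(q))]@T[:3,:3].T
    o=T[:3,3]; return o+r*((z-o[2])/r[:,2])[:,None]
def pix(n,P):
    c=calibration(n);T=np.linalg.inv(np.array(c["world_from_camera"]))
    return cv2.projectPoints(np.array(P,float).reshape(-1,1,3),cv2.Rodrigues(T[:3,:3])[0],T[:3,3],np.array(c["K"]),np.array(c["distortion"]))[0][:,0]
E
python3 - <<'E'
import cv2,numpy as np
from h import *
p=np.load("top0.npz")["p"]; d=np.load("top0.npz")["d"]
hsv=cv2.cvtColor(p,cv2.COLOR_RGB2HSV)
for q in [(190,230),(340,250),(400,200),(300,192),(262,215),(290,215),(150,230)]: print(q,p[q[1],q[0]],hsv[q[1],q[0]],d[q[1],q[0]])
roi=np.zeros(p.shape[:2],np.uint8);roi[140:290,150:385]=1
b=((hsv[...,1]<45)&(hsv[...,2]>60)&(roi>0)).astype(np.uint8)
b=cv2.morphologyEx(b,cv2.MORPH_OPEN,np.ones((3,3)))
c=max(cv2.findContours(b,cv2.RETR_EXTERNAL,cv2.CHAIN_APPROX_NONE)[0],key=cv2.contourArea)
w=cast("top",c.reshape(-1,2),12)[:,:2].astype(np.float32)
print("board",cv2.minAreaRect(w)); 
f=((hsv[...,1]>110)&(hsv[...,2]>60)&(roi>0)).astype(np.uint8)
f=cv2.morphologyEx(f,cv2.MORPH_OPEN,np.ones((3,3)))
c2=max(cv2.findContours(f,cv2.RETR_EXTERNAL,cv2.CHAIN_APPROX_NONE)[0],key=cv2.contourArea)
w2=cast("top",c2.reshape(-1,2),28)[:,:2].astype(np.float32)
print("frame",cv2.minAreaRect(w2))
v=p.copy();cv2.drawContours(v,[c],-1,(255,0,0),1);cv2.drawContours(v,[c2],-1,(0,255,0),1)
cv2.imwrite("pics/m.png",cv2.resize(v[140:290,150:385,::-1],None,fx=3.2,fy=3.2,interpolation=0))
E
```

```text
(190, 230) [105 100  87] [ 22  44 105] 986.7093
(340, 250) [108 102  89] [ 21  45 108] 972.94714
(400, 200) [108 109  96] [ 32  30 109] 997.81476
(300, 192) [98 71 37] [ 17 159  98] 978.1704
(262, 215) [101  73  38] [ 17 159 101] 973.56824
(290, 215) [77 52 29] [ 14 159  77] 974.36584
(150, 230) [107 103  86] [ 24  50 107] 1001.858
board ((536.9963989257812, -8.398345947265625), (382.88702392578125, 489.0970458984375), 0.4195115864276886)
frame ((531.0647583007812, -11.429061889648438), (169.44435119628906, 139.4030303955078), 87.8619155883789)
```

View pics/m.png

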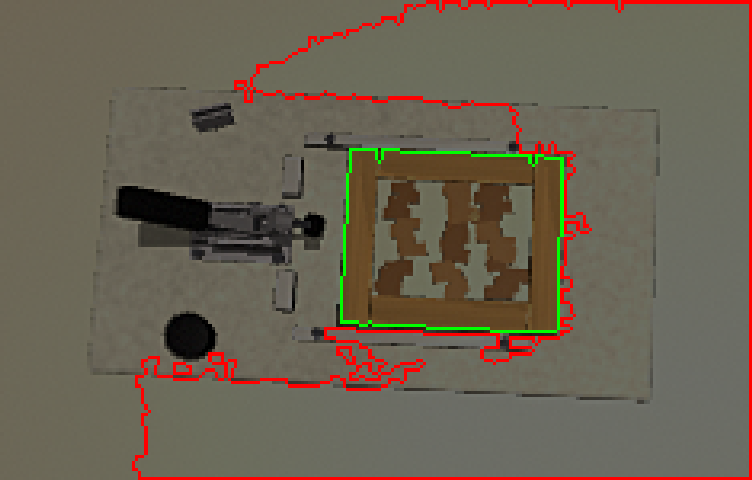

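The frame fits its known size (169.4 × 139.4 mm against 170 × 140). The board mask leaked, so I take the board corners from the edges in the zoom: (113,88), (657,110), (650,402) and (90,373). I also use the stop-face edges.

```bash
python3 - <<'E'
import cv2,numpy as np
from h import *
p=np.load("top0.npz")["p"];g=cv2.cvtColor(p,cv2.COLOR_RGB2GRAY)
u=lambda L:[(150+(x+.5)/3.2-.5,140+(y+.5)/3.2-.5) for x,y in L]
C=cast("top",u([(113,88),(657,110),(650,402),(90,373)]),12)[:,:2]
print(C.round(1)); e=lambda a,b:np.linalg.norm(C[a]-C[b]).round(1); print(e(0,1),e(3,2),e(0,3),e(1,2))
ax=(C[0]-C[1]+C[3]-C[2]);yaw=np.arctan2(ax[1],ax[0]);print("yaw",np.degrees(yaw))
yaw=np.radians(87.86)
X=np.array([np.cos(yaw),np.sin(yaw)]);Y=np.array([-X[1],X[0]])
o=C.mean(0)+5*X; print("origin",o)
w=lambda a,b,z:np.r_[o+a*X+b*Y,z]
f=np.array([531.06,-11.43]);print("frame in jig",(f-o)@X,(f-o)@Y)
print("stops",[( (q-o)@X,(q-o)@Y) for q in cast("top",u([(302,178),(296,290)]),30)[:,:2]])
print("pivot",w(85,0,57),"press60",w(147,0,0),"back",w((f-o)@X-85,0,20))
for n in("top","side"):
    v=np.load(n+"0.npz")["p"].copy()
    P=[w(-225,-115,12),w(215,-115,12),w(215,115,12),w(-225,115,12),w(85,0,57),w(162,0,149),w(55,-45,30),w(55,45,30),w(85+64,0,0+57+64*1.19),w(-130,77,22),w(-130,-77,22)]
    for q in pix(n,P): cv2.circle(v,tuple(int(round(t*16)) for t in q),24,(255,0,0),-1,cv2.LINE_AA,4)
    a=v[140:290,150:385] if n=="top" else v[185:335,190:330]
    cv2.imwrite(f"pics/chk_{n}.png",cv2.resize(a[...,::-1],None,fx=3.2 if n=="top" else 4,fy=3.2 if n=="top" else 4))
E
```

```text
[[ 654.2  264.9]
 [ 638.8 -174.6]
 [ 407.3 -166. ]
 [ 424.1  271.5]]
439.8 437.8 230.2 231.6
yaw 87.89861580761227
origin [531.28914494  53.97174591]
frame in jig -65.36468922812607 -2.213205176335789
stops [(np.float64(53.89510754775217), np.float64(-44.442122172895694)), (np.float64(52.792358179969476), np.float64(43.569942857094006))]
pivot [534.46316076 138.9124642   57.        ] press60 [536.77832524 200.86922342   0.        ] back [525.67432257 -96.28807419  20.        ]
```

View pics/chk_top.png

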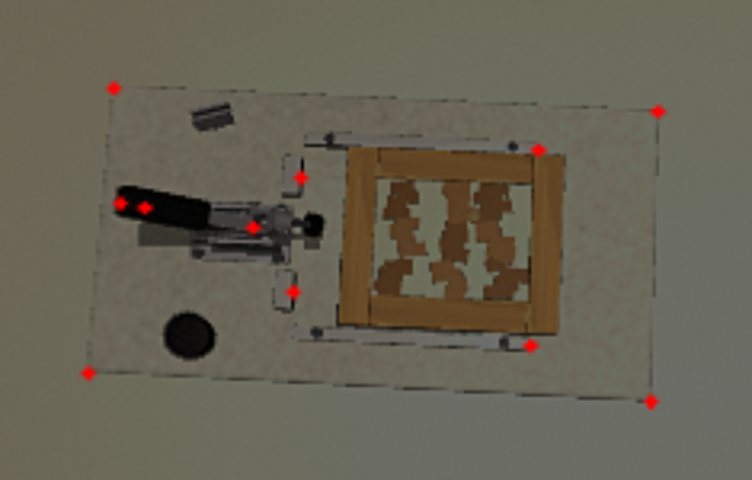

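View pics/chk_side.png

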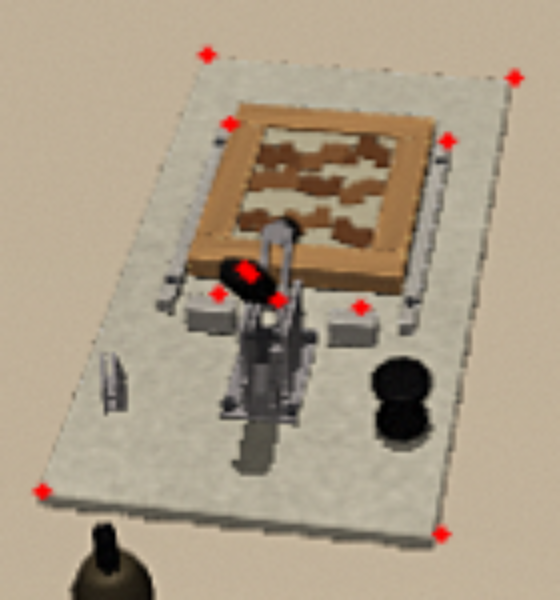

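The projected model points all land on their features in both views. The jig origin is (531.3, 54.0) with yaw 87.9°, and the frame has 35 mm to go. First I shut the fingers and turn the tool so its z axis lies along jig −x.

Call:
jog_arm(turn=[[8.1,0,0],[8.1,0,0],[8.1,0,0],[0,0,0]], dp=[[0,0,0],[0,0,0],[0,0,0],[0,0,0]], gripper=[1,1,1,1])

```text
clock: 0.6
eef_pos: [207.7, -508.4, 203.6]
eef_rot: [-2.768, 1.567, 1.897]
wrist_force: [-0.0, 0.6, 0.3]
finger_gap: 57.6
```

```bash
cat >> h.py <<'E'
from scipy.spatial.transform import Rotation as Ro
yaw=np.radians(87.86);X=np.array([np.cos(yaw),np.sin(yaw),0]);Y=np.array([-X[1],X[0],0]);O=np.array([531.3,54.0,0])
def rep(t=None):
    from cell import manip
    s=manip.read_state();R=Ro.from_euler('xyz',s["eef_rot"]).as_matrix();p=np.array(s["eef_pos"]);d=p-O
    print("t",round(s["clock"],2),"jig pos",np.round([d@X,d@Y,p[2]],1),"F jig",np.round([s["wrist_force"]@X,s["wrist_force"]@Y,s["wrist_force"][2]],1),"gap",round(s["finger_gap"],1))
    Rt=np.c_[[0,0,-1],-Y,-X]
    print("turn needed deg",np.degrees(Ro.from_matrix(R.T@Rt).as_rotvec()).round(1))
    if t is not None: print("dp cm",(R.T@(O+t[0]*X+t[1]*Y+[0,0,t[2]]-p)/10).round(2))
E
python3 - <<'E'
from h import *
rep((-190,-2,205))
E
```

```text
t 0.6 jig pos [-574.1  302.4  203.6] F jig [0.6 0.  0.3] gap 57.6
turn needed deg [-0.6 -0.2  0.1]
dp cm [ -0.04  30.04 -38.72]
```

Call:
jog_arm(turn=[[0,0,0],[0,0,0],[0,0,0],[0,0,0],[0,0,0],[0,0,0],[0,0,0],[0,0,0]], dp=[[0,3.0,-3.9],[0,3.0,-3.9],[0,3.0,-3.9],[0,3.0,-3.9],[0,3.0,-3.9],[0,3.0,-3.9],[0,3.0,-3.9],[0,3.0,-3.9]], gripper=[1,1,1,1,1,1,1,1])

```text
clock: 1.6
eef_pos: [463.7, -196.9, 203.4]
eef_rot: [-2.741, 1.566, 1.95]
wrist_force: [0.2, -0.6, 0.6]
finger_gap: 0.3
```

```bash
python3 - <<'E'
from h import *
rep((-190,-2,205))
E
```

```text
t 1.6 jig pos [-253.3   58.2  203.4] F jig [-0.6 -0.2  0.6] gap 0.3
turn needed deg [ 0.9 -0.3  0.1]
dp cm [-0.14  6.12 -6.23]
```

Call:
jog_arm(turn=[[0.9,0,0],[0,0,0],[0,0,0],[0,0,0],[0,0,0],[0,0,0],[0,0,0]], dp=[[0,3.2,-3.2],[0,3.2,-3.2],[2,0.3,-0.3],[3.5,0,0],[3.5,0,0],[3.5,0,0],[0,0,0]], gripper=[1,1,1,1,1,1,1])

```text
clock: 2.48
eef_pos: [535.7, -125.0, 74.6]
eef_rot: [-2.693, 1.565, 2.014]
wrist_force: [0.1, 0.6, 0.5]
finger_gap: 0.4
```

```bash
python3 - <<'E'
from h import *
rep((-185,-2,17))
E
```

```text
t 2.48 jig pos [-178.7  -11.1   74.6] F jig [ 0.6 -0.1  0.5] gap 0.4
turn needed deg [ 1.9 -0.3  0.1]
dp cm [ 5.76 -0.91  0.63]
```

Call:
jog_arm(turn=[[1.9,0,0],[0,-0.3,0],[0,0,0],[0,0,0],[0,0,0]], dp=[[0,-0.9,0.6],[2.0,0,0],[2.0,0,0],[1.5,0,0],[0,0,0]], gripper=[1,1,1,1,1])

```text
clock: 3.1
eef_pos: [528.2, -133.7, 25.5]
eef_rot: [1.135, 1.563, -0.476]
wrist_force: [0.8, -0.8, -0.1]
finger_gap: 0.3
```

```bash
python3 - <<'E'
from h import *
from cell import camera
rep((-185,-2,18))
p,d=camera("side");v=cv2.resize(p[185:335,190:350,::-1],None,fx=4,fy=4);cv2.imwrite("pics/s1.png",v)
E
```

```text
t 3.1 jig pos [-187.7   -3.9   25.5] F jig [-0.7 -0.9 -0.1] gap 0.3
turn needed deg [-0.2  0.2 -0.4]
dp cm [ 0.75 -0.19 -0.27]
```

View pics/s1.png

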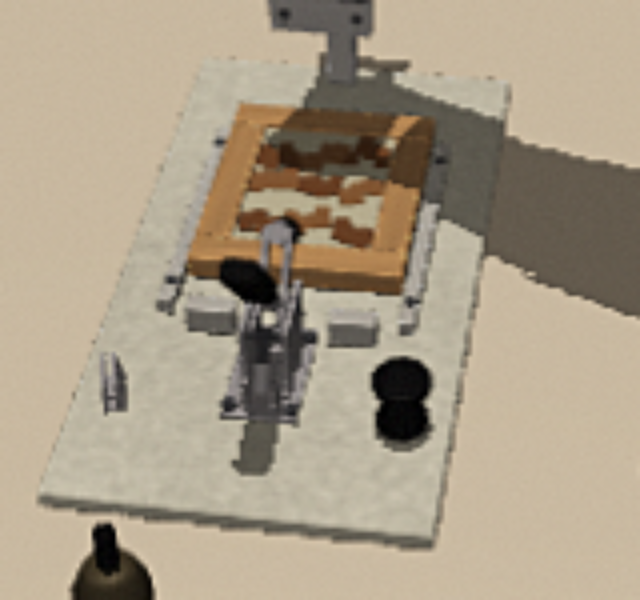

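The finger stands behind the middle of the frame at about (340, 70). I lower it to z ≈ 18 and push slowly.

Call:
jog_arm(turn=[[0,0,0],[0,0,0],[0,0,0],[0,0,0],[0,0,0],[0,0,0]], dp=[[0.75,-0.2,0],[0,0,-0.8],[0,0,-0.8],[0,0,-0.8],[0,0,-0.5],[0,0,-0.5]], gripper=[1,1,1,1,1,1])

```text
clock: 3.9
eef_pos: [529.1, -98.0, 20.2]
eef_rot: [1.144, 1.559, -0.467]
wrist_force: [-0.1, -2.8, -0.2]
finger_gap: 0.3
```

```bash
python3 - <<'E'
from h import *
rep((-128,-2,18))
E
```

```text
t 3.9 jig pos [-152.    -3.4   20.2] F jig [-2.8 -0.  -0.2] gap 0.3
turn needed deg [-0.1  0.3 -0.6]
dp cm [ 0.2  -0.15 -2.4 ]
```

Call:
jog_arm(turn=[[0,0,0],[0,0,0],[0,0,0],[0,0,0]], dp=[[0.1,0,-0.5],[0,0,-0.5],[0,0,-0.4],[0,0,-0.3]], gripper=[1,1,1,1])

```text
clock: 4.4
eef_pos: [530.4, -81.6, 20.1]
eef_rot: [1.029, 1.556, -0.581]
wrist_force: [-1.5, -4.1, 1.7]
finger_gap: 0.8
```

```bash
python3 - <<'E'
from h import *
rep((-128,-2,18))
E
```

```text
t 4.4 jig pos [-135.5   -4.1   20.1] F jig [-4.2  1.3  1.7] gap 0.8
turn needed deg [-0.2  0.4 -0.7]
dp cm [ 0.21 -0.22 -0.75]
```

Call:
jog_arm(turn=[[0,0,0],[0,0,0],[0,0,0]], dp=[[0,0,-0.3],[0,0,-0.3],[0,0,-0.3]], gripper=[1,1,1])

```text
clock: 4.78
eef_pos: [530.8, -72.3, 20.1]
eef_rot: [1.009, 1.556, -0.602]
wrist_force: [-0.9, -5.1, 1.8]
finger_gap: 0.6
```

```bash
python3 - <<'E'
from h import *
rep((-128,-2,18))
E
```

```text
t 4.78 jig pos [-126.2   -4.2   20.1] F jig [-5.1  0.8  1.8] gap 0.6
turn needed deg [-0.2  0.5 -0.7]
dp cm [ 0.21 -0.22  0.18]
```

Call:
jog_arm(turn=[[0,0,0],[0,0,0]], dp=[[0,0,-0.2],[0,0,-0.2]], gripper=[1,1])

```text
clock: 5.03
eef_pos: [531.0, -71.2, 20.5]
eef_rot: [0.783, 1.552, -0.827]
wrist_force: [-4.4, -23.2, 2.5]
finger_gap: 0.2
```

```bash
python3 - <<'E'
from h import *
from cell import camera
rep((-128,-2,18))
p,d=camera("side");v=cv2.resize(p[185:335,190:350,::-1],None,fx=4,fy=4);cv2.imwrite("pics/s2.png",v)
E
```

```text
t 5.03 jig pos [-125.1   -4.4   20.5] F jig [-23.4   3.5   2.5] gap 0.2
turn needed deg [-0.1  0.8 -0.8]
dp cm [ 0.25 -0.24  0.28]
```

View pics/s2.png

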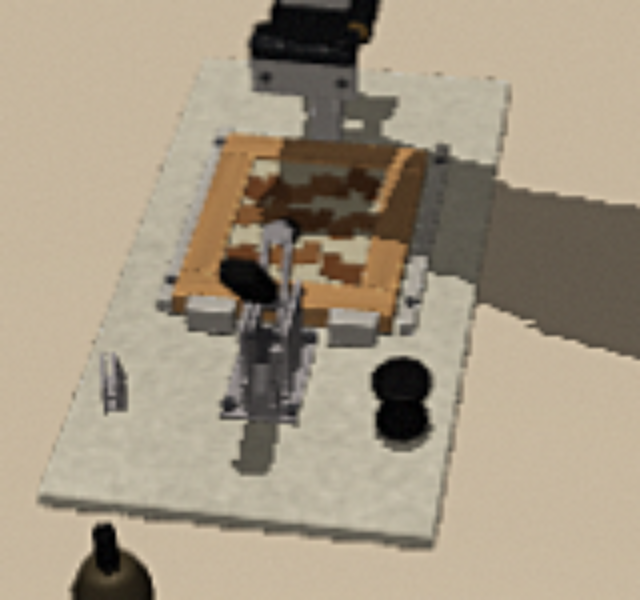

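Force jumped to 23 N and the picture shows the frame's leading edge against both stops at about (212, 312) and (355, 325). I hold briefly, back off, and rise.

Call:
jog_arm(turn=[[0,0,0],[0,0,0],[0,0.8,-0.8],[0,0,0],[0,0,0],[0,0,0],[0,0,0],[0,0,0]], dp=[[0,0,0],[0,0,0],[0,0,1.5],[0,0,1.5],[-3,0,0],[-5,0,0],[-5,0,0],[-5,0,0]], gripper=[1,1,1,1,1,1,1,1])

```text
clock: 6.08
eef_pos: [528.0, -101.4, 201.3]
eef_rot: [-2.024, 1.562, 2.648]
wrist_force: [0.6, 0.1, -0.9]
finger_gap: 0.6
```

```bash
python3 - <<'E'
from h import *
from cell import camera
rep((147,0,200))
p,d=camera("top")
hsv=cv2.cvtColor(p,cv2.COLOR_RGB2HSV)
roi=np.zeros(p.shape[:2],np.uint8);roi[140:290,150:385]=1
f=((hsv[...,1]>110)&(hsv[...,2]>40)&(roi>0)).astype(np.uint8)
f=cv2.morphologyEx(f,cv2.MORPH_OPEN,np.ones((3,3)))
c=max(cv2.findContours(f,cv2.RETR_EXTERNAL,cv2.CHAIN_APPROX_NONE)[0],key=cv2.contourArea)
w=cast("top",c.reshape(-1,2),28)-O
a=w@X;b=w@Y;print("lead x by y",[(k,round(float(a[(abs(b-k)<6)].max()),1)) for k in(-60,-50,-40,-30,30,40,50,60)])
print([np.round(cast("top",[q],0)[0]) for q in [(133,199)]])
cv2.imwrite("pics/t2.png",cv2.resize(p[140:290,150:385,::-1],None,fx=3.2,fy=3.2))
p,d=camera("side");v=cv2.resize(p[185:335,190:350,::-1],None,fx=4,fy=4);cv2.imwrite("pics/s3.png",v)
E
```

```text
t 6.08 jig pos [-155.5   -2.5  201.3] F jig [ 0.1 -0.6 -0.9] gap 0.6
turn needed deg [-0.2 -0.2  0.5]
dp cm [  0.25  -0.35 -30.24]Traceback (most recent call last):
  File "<stdin>", line 11, in <module>
    return umr_maximum(a, axis, None, out, keepdims, initial, where)
ValueError: zero-size array to reduction operation maximum which has no identity
```

```bash
python3 - <<'E'
from h import *
from cell import camera
p,d=camera("side");v=p.copy()
for q in pix("side",[O+55*X+y*Y+[0,0,28] for y in(-70,-45,45,70)]+[O-115*X+y*Y+[0,0,28] for y in(-60,60)]): cv2.circle(v,tuple(int(round(t*16)) for t in q),8,(255,0,0),-1,cv2.LINE_AA,4)
cv2.imwrite("pics/s3.png",cv2.resize(v[185:335,190:350,::-1],None,fx=4,fy=4))
E
```

```text
(no output)
```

View pics/s3.png

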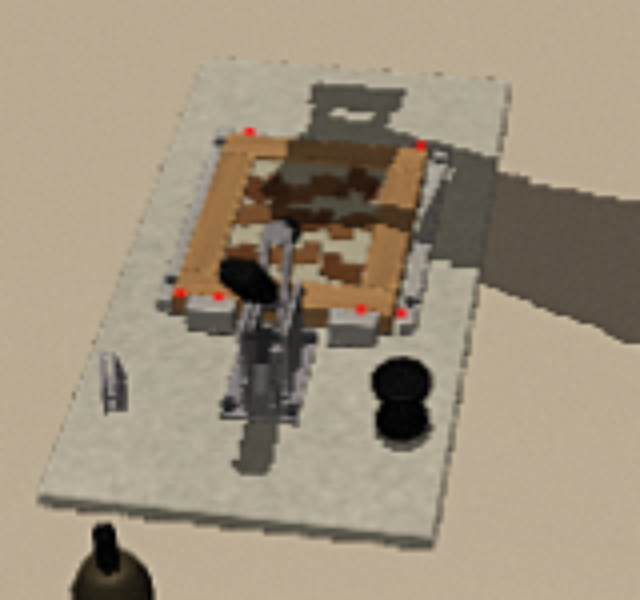

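The frame has stayed home against both stops. Now I move high over the clamp to the handle.

Call:
jog_arm(turn=[[0,0,0],[0,0,0],[0,0,0],[0,0,0],[0,0,0],[0,0,0],[0,0,0],[0,0,0]], dp=[[-0.5,0,-3.8],[0,0,-3.8],[0,0,-3.8],[0,0,-3.8],[0,0,-3.8],[0,0,-3.8],[0,0,-3.8],[0,0,-3.0]], gripper=[1,1,1,1,1,1,1,1])

```text
clock: 7.18
eef_pos: [541.7, 201.5, 205.8]
eef_rot: [-2.586, 1.567, 2.081]
wrist_force: [0.2, 0.4, -0.5]
finger_gap: 0.5
```

```bash
python3 - <<'E'
from h import *
rep((148,0,165))
m=cast("top",[(133,199)],0)[0]-O; print("micro jig",m@X,m@Y)
E
```

```text
t 7.17 jig pos [147.8  -4.8 205.8] F jig [ 0.4 -0.2 -0.5] gap 0.5
turn needed deg [-0.4 -0.2  0.1]
dp cm [ 4.08 -0.48 -0.  ]
micro jig 349.27454166544663 -26.87178402457775
```

Call:
jog_arm(turn=[[0,0,0],[0,0,0],[0,0,0]], dp=[[0,-0.5,0],[3.5,0,0],[0,0,0]], gripper=[1,1,1])

```text
clock: 7.55
eef_pos: [535.4, 202.1, 168.4]
eef_rot: [-2.191, 1.566, 2.479]
wrist_force: [0.6, -0.3, 0.3]
finger_gap: 0.5
```

```bash
python3 - <<'E'
from h import *
from cell import camera
rep((148,0,140))
p,d=camera("side");cv2.imwrite("pics/s4.png",cv2.resize(p[165:335,190:350,::-1],None,fx=3.5,fy=3.5))
E
```

```text
t 7.55 jig pos [148.1   1.4 168.4] F jig [-0.2 -0.6  0.3] gap 0.5
turn needed deg [-0.3 -0.1  0.2]
dp cm [2.84 0.16 0.02]
```

View pics/s4.png

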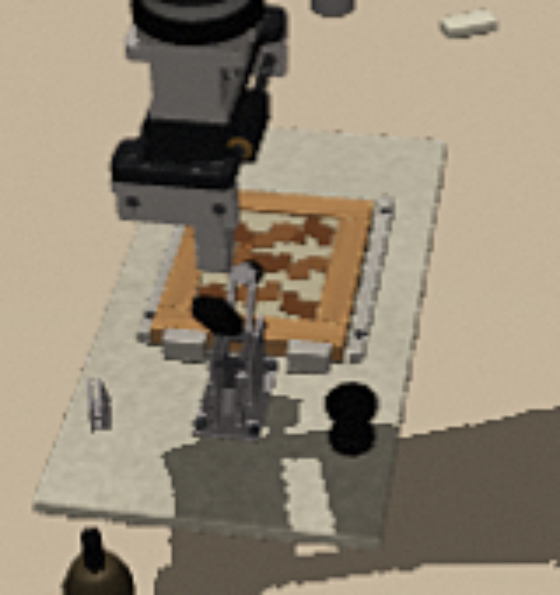

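The finger (215, 270) is straight above the grip (218, 315). I push down in steps.

Call:
jog_arm(turn=[[0,0,0],[0,0,0],[0,0,0],[0,0,0],[0,0,0]], dp=[[1.4,0.15,0],[1.0,0,0],[1.0,0,0],[1.0,0,0],[1.0,0,0]], gripper=[1,1,1,1,1])

```text
clock: 8.22
eef_pos: [541.3, 201.8, 119.4]
eef_rot: [2.186, 1.559, 0.57]
wrist_force: [-0.7, -0.1, 6.5]
finger_gap: 0.6
```

```bash
python3 - <<'E'
from h import *
rep((148,0,85))
E
```

```text
t 8.22 jig pos [148.1  -4.5 119.4] F jig [-0.1  0.7  6.5] gap 0.6
turn needed deg [-0.4 -0.4 -0.6]
dp cm [ 3.44 -0.49  0.03]
```

In contact with the grip at 6.5 N. I continue down, trimming out the sideways drift.

Call:
jog_arm(turn=[[0,0,0],[0,0,0],[0,0,0],[0,0,0]], dp=[[0.9,-0.2,0],[0.9,-0.2,0],[0.9,-0.1,0],[0.9,0,0]], gripper=[1,1,1,1])

```text
clock: 8.72
eef_pos: [537.9, 202.3, 82.7]
eef_rot: [2.123, 1.555, 0.507]
wrist_force: [0.7, 0.5, 0.3]
finger_gap: 0.4
```

```bash
python3 - <<'E'
from h import *
from cell import camera
rep((148,0,72))
p,d=camera("side");cv2.imwrite("pics/s5.png",cv2.resize(p[165:335,190:350,::-1],None,fx=3.5,fy=3.5))
E
```

```text
t 8.72 jig pos [148.5  -1.   82.7] F jig [ 0.5 -0.6  0.3] gap 0.4
turn needed deg [-0.4 -0.5 -0.8]
dp cm [ 1.07 -0.12  0.06]
```

View pics/s5.png

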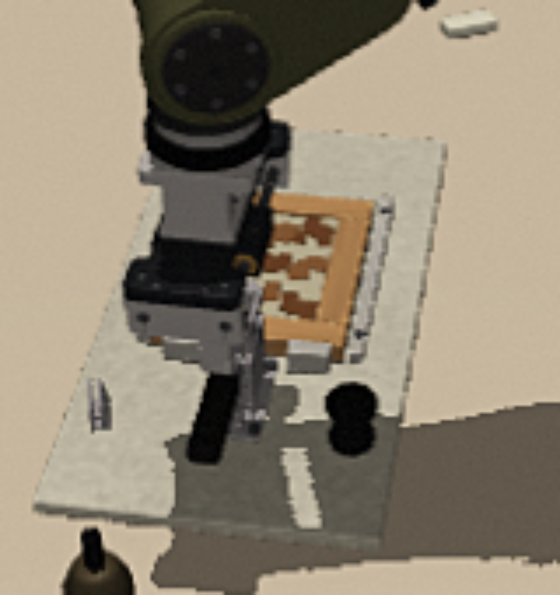

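The force has vanished and the grip now lies nearly level at (212, 420), so it has snapped over. I rise and retreat to check.

Call:
jog_arm(turn=[[0,0,0],[0,0,0],[0,0,0],[0,0,0],[0,0,0],[0,0,0],[0,0,0],[0,0,0]], dp=[[-2,0,0],[-5,0,0],[-5,0,0],[-2,0,3.5],[0,0,4],[0,0,4],[0,0,4],[0,0,4]], gripper=[1,1,1,1,1,1,1,1])

```text
clock: 9.78
eef_pos: [526.0, 2.4, 221.6]
eef_rot: [2.231, 1.562, 0.619]
wrist_force: [-0.2, -0.4, -0.5]
finger_gap: 0.7
```

Call:
jog_arm(turn=[[0,0,0],[0,0,0],[0,0,0],[0,0,0],[0,0,0],[0,0,0],[0,0,0]], dp=[[0,0,4],[0,0,4],[0,0,4],[0,0,4],[0,0,4],[0,0,4],[0,0,0]], gripper=[1,1,1,1,1,1,1])

```text
clock: 10.65
eef_pos: [514.1, -247.6, 218.1]
eef_rot: [2.583, 1.563, 0.969]
wrist_force: [0.3, -0.3, 0.8]
finger_gap: 0.4
```

```bash
python3 - <<'E'
from h import *
from cell import camera
rep()
p,d=camera("side");v=p.copy()
P=[O+(85+120*np.cos(t))*X+[0,0,57+120*np.sin(t)] for t in(np.radians(50)-.85,)]+[O+55*X+y*Y+[0,0,28] for y in(-70,70)]+[O-115*X+60*Y+[0,0,28]]
for q in pix("side",P): cv2.circle(v,tuple(int(round(t*16)) for t in q),8,(255,0,0),-1,cv2.LINE_AA,4)
cv2.imwrite("pics/s6.png",cv2.resize(v[185:335,190:350,::-1],None,fx=4,fy=4))
p2,d2=camera("top");cv2.imwrite("pics/t6.png",p2[:,:,::-1])
T=np.array(calibration("side")["world_from_camera"])
# grip heights from depth: dark pixels near the handle
for a in(60,75,90,105):
    q=pix("side",[O+(85+a)*X+[0,0,65]])[0].round().astype(int)
    z=d[q[1],q[0]];c=calibration("side");n=cv2.undistortPoints(q.astype(float).reshape(1,1,2),np.array(c["K"]),np.array(c["distortion"]))[0,0]
    w=T[:3,:3]@(np.r_[n,1]*z)+T[:3,3]; e=w-O;print(a,p[q[1],q[0]],np.round([e@X-85,e@Y,w[2]],1))
E
```

```text
t 10.65 jig pos [-302.1    5.9  218.1] F jig [-0.3 -0.3  0.8] gap 0.4
turn needed deg [-0.4 -0.4 -0.2]
60 [17 14 14] [57.8 -0.8 63.9]
75 [18 19 19] [74.8  0.3 64.5]
90 [13 14 14] [89.5  1.  66.2]
105 [19 22 18] [105.5  -0.3  66.1]
```

View pics/s6.png

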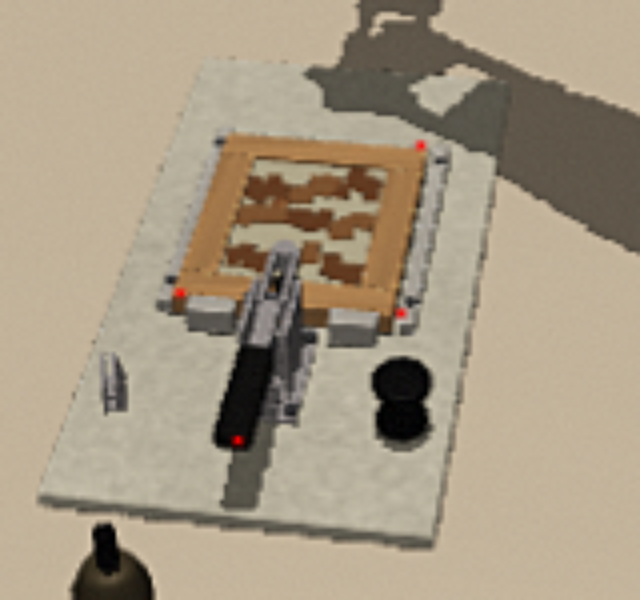

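View pics/t6.png

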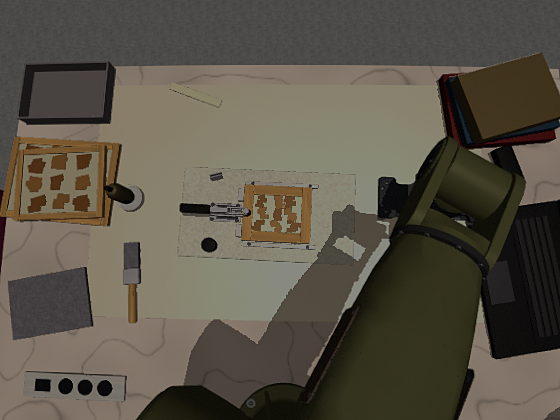

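The grip's upper face is at 64–66 mm, where lock calls for 65 mm. The loupe (209, 244), clip (216, 176) and other things are unmoved. One last frame measurement, then I hand in if it is good.

```bash
python3 - <<'E'
from h import *
from cell import camera,order,manip
p,d=camera("top");hsv=cv2.cvtColor(p,cv2.COLOR_RGB2HSV)
roi=np.zeros(p.shape[:2],np.uint8);roi[175:255,235:325]=1
f=((hsv[...,1]>110)&(hsv[...,2]>45)&(roi>0)).astype(np.uint8)
f=cv2.morphologyEx(f,cv2.MORPH_OPEN,np.ones((3,3)))
c=max(cv2.findContours(f,cv2.RETR_EXTERNAL,cv2.CHAIN_APPROX_NONE)[0],key=cv2.contourArea)
r=cv2.minAreaRect(cast("top",c.reshape(-1,2),28)[:,:2].astype(np.float32));print(r)
e=np.r_[r[0],0]-O;x=e@X+85;print("lead x",x,"y",e@Y,"F",manip.read_state()["wrist_force"])
if abs(x-54)<4: order.sign_off();print("signed")
E
```

```text
((533.4442749023438, 24.574844360351562), (169.67022705078125, 139.56866455078125), 87.72779846191406)
lead x 55.67543654863039 y -3.2415548215251433 F [ 0.0133946   0.39362327 -0.63067134]
the job is handed in; nothing more can be done
signed
```

I pushed the frame home against both end stops with the shut fingertip, then pressed the clamp handle down by its grip until it snapped into lock. I retreated the arm and handed the job in after about 11 s; no verdict was reported.

- **Frame home:** the push force jumped to 23 N at the stops. The last top view put the leading edge at 55.7 mm in the jig's frame, against 55 mm nominal. Rotation was within about 0.2° of the jig.
- **Handle locked:** I felt 6.5 N on the grip while pressing, then the force vanished as it snapped over. Depth readings put the grip's upper face 64–66 mm above the desk, against 65 mm expected when locked.
- **Other things:** in the last pictures the loupe, clip, microscope, brush and the rest looked unmoved. I judged this by eye, and the weight and eraser were hidden behind the arm in the last top view. The robot was touching nothing.
- **Not confirmed:** I could not measure the rubber foot's force on the frame. It is inferred from the locked handle and the arm lying over the leading bar.
- **Small disagreements:** my stop-face measurement read 53–54 mm rather than 55 mm, and the frame's sideways offset read −3.2 mm although the play is only ±2 mm. Both are within about 2 mm, the stated camera calibration error.

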